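# Shift the solder feeder's gate lever to the green slot

### The arm

A 6-joint arm with a two-finger parallel gripper is mounted at the origin on a cart in front of the work surface, level with it; the furniture and walls round the work are solid. World frame = base frame: x ahead of the robot, y to its left, z up, the work surface at z = 0. Lengths are in m, angles in rad, forces in N, time in s.
With the tool pointing down it reaches from about 0.275 to 0.775 m from the base axis. Payload 14.6 kg.
Tool frame: the origin (TCP) lies at the very end of the fingers, on their centre line; the grasp point (between the pads) lies 19 mm behind it (pinch_z is the distance from the TCP to the grasp point, in m); z points along the fingers, y is the line along which they close (so a half turn about z gives the same grasp; the last joint's range is limited). The gripper opens to 85 mm and grips with 20 to 120 N. Pads are 22 mm wide; open, the fingers measure 114 mm over their backs; the gripper's body (76 mm by 85 mm) begins 54 mm behind the grasp point. The pads swing forward as they close: fully open they stand 13 mm farther back than shut.
Start: joints at [0.98, 0.263, -0.048, 1.259, 0, 1.415], TCP at [0.222, 0.476, 0.231] pointing down, gripper open.
Joint ranges: [-2.65, 2.65], [-0.89, 1.7], [-1.18, 1.37], [-2.13, 2.11], [-1.35, 1.29], [-3.14, 3.14]. Speed limits (rad/s): [1.89, 1.89, 2.57, 2.79, 3.14, 3.14].

### API

Orientations are given as a unit quaternion [w, x, y, z].
In Python, from bench import * gives the robot as it stands. The module is installed in compiled form; this text tells all that it offers.
- The arm moves only by the shell command python3 -m pendant 'ROWS' [FORCE]. ROWS is JSON, a list of rows, each a list of 3 entries, a list of its own where there are three numbers: the opening, from 0 (shut) to 1 (fully open), then the shift along the tool's x, y, z in m, then the turn, a rotation vector about the tool's x, y, z in rad. In form: [[fingers, [x, y, z], [ax, ay, az]], ...]. A call has 1 to 12 rows; each row is the pose to reach, as a shift and turn from the pose commanded when the call began, along the tool's axes at that moment; what a row does not reach only later rows make up. A row lasts 1/8 s, in which the tool goes at most 62.5 mm and 10.7 degrees, less where a joint would pass 70% of its speed; a pose out of reach is approached as far as the arm can. A call with a gripper value outside its range is refused whole. The fingers move at their own pace and stop on an object; FORCE is the grip in N (left out, the last holds). Time passes only in rows, so rows that repeat a pose let the fingers close. It gives the time, the measured TCP pose, the force, the opening and the grip force at its end, in the units of the state.
- get_obs(): the state, without advancing time (a new reading comes with each control period).
- grab_frame(name): name is "scene" or "top" or "wrist"; returns a dict with "image" (384x512x3 uint8, red, green, blue), "intrinsics" (3x3 intrinsics, pixels), "world_to_cam" (4x4, takes a point from world to camera coordinates). Camera axes: x right, y down, z forward; pixel columns grow to the right and rows downward; lengths in m; the calibration is good to about 2 mm. The wrist camera is an equidistant fisheye: a pixel r from the principal point sees the ray r / f radians off the axis. A picture is of the moment at which its call begins. There is no depth.
- sign_off(): hands the job in; it is judged then, once.
Trained networks look in a picture, given as the dict that the camera call returned (one of the last four; its "shot" number tells which), for a name from the list of things; names that differ only in an ending like _2 or _b are one class to them, and where a whole thing is asked for, a point or a joint stands for the part that bears it (a point fixed in the world has none). Each returns a list of dicts, best first, with "score" (0 to 1); they miss things now and then, are a little off and sometimes report something else, mostly with a low value. They report only what shows in the picture. A call takes as long as a camera call.
- regions_of(target, picture): "pixels" (384x512 bool, what is visible of it).
- tip_of(target, picture): "position" ([x, y, z] in m, in world coordinates, good to about 4 mm: a listed point, or the origin of a listed thing).
The state is a dict: "clock": time; "joint_positions": joint angles; "qvel": joint speeds; "tau": joint torques, N m; "tcp_pos": TCP position; "tool_rot": TCP orientation; "contact_force": force on the tool from outside, world axes, zero at the start; "moment": the same for the moment, N m; "width": finger opening in m; "grasp_force": force on a finger pad.
Only numpy, scipy, OpenCV 4.12 (cv2) and the standard library are available. Lean on these libraries where they do the work, as an engineer would, in place of code of your own. Each camera call takes 0.05 s, during which the arm holds its last target. There are 200 camera calls.

### The job

The feed lever of the blue solder feeder stands in its park slot. With the outside of the fingers, gently push its black knob through the gate, out of park, across, and fully home into the slot marked with the green dot, then leave it there. Do not grip the lever, do not put it into any of the other marked slots on the way, and leave the flux tin, the dropper bottle, the screwdriver and the white pad where they are.

Things in the scene. Friction and masses are not known exactly. Their poses are not given: they have to be found in the camera images.
- feeder: Blue box, fixed to the worktop, 136 x 156 mm (x, y), 88 mm high, with a 50 mm high step behind it (to x = +124 mm) carrying a spool whose top is at 83 mm. Origin: centre of the main box's underside, on the worktop; z up, x from its front (feed rollers) to its rear (spool), y to its left. Its pale metal top is the gate plate.
- gate_centre (a point): Middle of the gate plate's cross slot, 88 mm above the worktop, axes as the feeder's. The cross slot runs along y to y = +-30 mm. From it slots 12 mm wide run along x, to x = +-26 mm: at y = +24 and at y = -24 mm one to the front and one to the rear (the four marked slots), and at y = 0 one to the front only (park).
- park (a point): Closed end of the park slot on the gate plate, at x = -26, y = 0 mm in the feeder's frame; a small black bar lies beyond it. The lever starts in this slot.
- feed_lever: The lever: a steel stem 8 mm thick that tilts any way about a pivot in the middle of the feeder, 15 mm above the worktop, as far as the gate lets it. Origin at the pivot, z along the stem to the knob. It stays where it is left; about 2 N at the knob moves it. It cannot be lifted out.
- knob (a point): Centre of the upright black knob, 25 mm wide, 36 mm tall, 125 mm from the pivot (140 mm above the worktop upright, about 130 mm when home). In the feeder's frame: x = 0 (play 4 mm) in the cross slot; x = -36, y = 0 mm at the end of park; about x = +-34, y = +-38 mm home in a marked slot, right above its dot. Starts in park at x = -36 to -20 mm.
- dot_green: Green dot, 18 mm, flat on the gate plate beyond the end of one of the four marked slots, at x = +-34, y = +-38.5 mm in the feeder's frame (which slot it marks varies). Origin at its centre, 88 mm above the worktop. The lever belongs in this slot.
- dot_red: Red dot, likewise, at another of the four marked slots (a wrong one).
- dot_blue: Blue dot, likewise (a wrong slot).
- dot_yellow: Yellow dot, likewise (a wrong slot).
- flux_tin: Green and yellow round tin, 39 mm wide and 28 mm high, loose, to the left of the feeder. Origin at the centre of its underside.
- dropper_bottle: Small amber dropper bottle with black cap, 26 mm wide and 67 mm high, loose, to the right of the feeder. Origin at the centre of its underside.
- screwdriver: Red screwdriver, 126 mm long and 22 mm high, lying loose farther to the right of the feeder. Origin at the centre of its underside.
- eraser_pad: White wedge-shaped cleaning pad, 22 x 34 x 16 mm, loose, farther to the left of the feeder. Origin at the centre of its underside.

How it is judged:
At the end, for the whole second after the job is handed in: The lever is at rest in the green slot, the centre of its knob within 10 mm (seen from above) of the centre of the green dot, and the tin, bottle, screwdriver and pad are within 15 mm of where they started (horizontal distance between knob and dot_green below 0.01 m and angular speed of feed_lever below 0.05 rad/s and distance of each of flux_tin, dropper_bottle, screwdriver, eraser_pad from where it was at the start of the episode below 0.015 m); the robot touches nothing.
It fails at once if the lever goes home into a wrong marked slot (knob within 12 mm of a red, blue or yellow dot, seen from above) (horizontal distance between knob and dot_red below 0.012 m or horizontal distance between knob and dot_blue below 0.012 m or horizontal distance between knob and dot_yellow below 0.012 m).
It fails at once if the lever is gripped or forced (more than 30 N between fingers or arm and lever) (contact force between any of the fingers, the arm and feed_lever above 30 N).
It fails at once if a bystander is lifted, carried or knocked (moved more than 15 mm) (distance of any of flux_tin, dropper_bottle, screwdriver, eraser_pad from where it was at the start of the episode above 0.015 m).
It also fails if it takes over 64 s, if anything falls off the work surface, if the arm or the gripper's body presses on something with over 40 N, if the wrist force passes 120 N, or if a joint passes its speed limit or range.

## Working session

There is one attempt and no reset: what is moved stays moved. The work goes in short steps, Python scripts to look and compute and a shell command to move; the robot and the scene stay as the last step left them, time stands still between calls to the robot, and variables do not carry over. Pictures are saved under pics/ and viewed, at most 10 in all, crops included, and the job is handed in when it is done.

```bash
mkdir -p pics; cat > h.py <<'E'
from bench import *
import numpy as np, cv2
from scipy.spatial.transform import Rotation as R
def look(names, cams=("top","scene")):
    out={}
    for c in cams:
        f=grab_frame(c)
        for n in names:
            r=tip_of(n,f)
            if r: print(c,n,np.round(r[0]["position"],4),round(r[0]["score"],2)); out[c,n]=np.array(r[0]["position"])
        out[c]=f
    return out
def save(f,n): cv2.imwrite("pics/"+n,f["image"][:,:,::-1])
E
python3 - <<'E'
from h import *
o=look(["feeder","gate_centre","park","knob","dot_green","dot_red","dot_blue","dot_yellow","flux_tin","dropper_bottle","screwdriver","eraser_pad"])
save(o["top"],"top.png"); save(o["scene"],"scene.png")
s=get_obs(); print(s["tcp_pos"],s["tool_rot"],s["clock"])
E
```

```text
top feeder [ 0.5108 -0.0598 -0.0012] 0.67
top gate_centre [ 0.5177 -0.0568  0.0917] 0.63
top park [ 0.4863 -0.0632  0.0899] 0.78
top knob [ 0.4922 -0.0631  0.1331] 0.41
top dot_green [ 0.5388 -0.0164  0.0863] 0.35
top dot_red [ 0.4879 -0.1028  0.0881] 0.49
top dot_blue [ 0.5555 -0.0958  0.09  ] 0.47
top dot_yellow [ 0.4717 -0.0309  0.0867] 0.55
top flux_tin [ 0.4779  0.0651 -0.0037] 0.64
top dropper_bottle [ 0.5468 -0.2048 -0.0055] 0.63
top screwdriver [ 0.5721 -0.2723  0.0011] 0.5
top eraser_pad [ 0.4474  0.1287 -0.0018] 0.62
scene feeder [ 0.5151 -0.0559 -0.0044] 0.73
scene gate_centre [ 0.5134 -0.06    0.091 ] 0.58
scene park [ 0.4888 -0.0631  0.0862] 0.9
scene knob [ 0.4866 -0.0684  0.1409] 0.47
scene dot_red [ 0.5128 -0.0602  0.0894] 0.62
scene dot_yellow [ 0.5136 -0.0574 -0.0045] 0.21
scene flux_tin [0.4843 0.0655 0.0005] 0.57
scene dropper_bottle [ 0.5452 -0.2006 -0.0017] 0.77
scene eraser_pad [ 0.5151 -0.0544 -0.0032] 0.71
[0.22160917 0.47592442 0.23129359] [-6.03730452e-06  2.16182050e-01  9.76353072e-01  4.05323428e-06] 1.3
```

View pics/top.png

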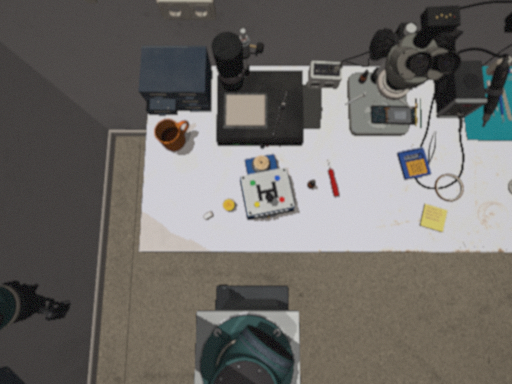

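View pics/scene.png

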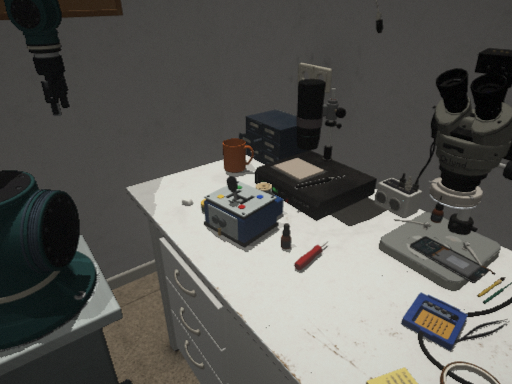

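The top view shows the feeder at about (268,192), with green rear-left (252,183), blue rear-right (278,178), yellow front-left (257,205) and red front-right (282,199). The knob is in park at the front (270,197). The scene view agrees, so the green slot is at (+34, +38.5).

```bash
cat >> h.py <<'E'
C=np.array([.5135,-.0600]); YAW=np.radians(11.)
def world(x,y,z): c,s=np.cos(YAW),np.sin(YAW); return np.array([C[0]+c*x-s*y,C[1]+s*x+c*y,z])
def feeder(p): d=np.array(p)[:2]-C; c,s=np.cos(YAW),np.sin(YAW); return np.round([c*d[0]+s*d[1],-s*d[0]+c*d[1],p[2]],4)
def togo(x,y,z):
    s=get_obs(); q=s["tool_rot"]; T=R.from_quat([*q[1:],q[0]])
    G=R.from_matrix(np.array([[-np.sin(YAW),np.cos(YAW),0],[np.cos(YAW),np.sin(YAW),0],[0,0,-1]]).T)
    print("shift",np.round(T.inv().apply(world(x,y,z)-s["tcp_pos"]),4),"turn",np.round((T.inv()*G).as_rotvec(),3))
E
python3 -c "
from h import *
togo(-.09,0,.231)"
```

```text
shift [-4.180e-01 -4.155e-01  3.000e-04] turn [-0.    -0.     0.943]
```

```bash
python3 -m pendant '[[0,[-0.21,-0.21,0],[0,0,0.47]],[0,[-0.418,-0.415,0],[0,0,0.943]],[0,[-0.418,-0.415,0],[0,0,0.943]],[0,[-0.418,-0.415,0],[0,0,0.943]],[0,[-0.418,-0.415,0],[0,0,0.943]],[0,[-0.418,-0.415,0],[0,0,0.943]],[0,[-0.418,-0.415,0],[0,0,0.943]],[0,[-0.418,-0.415,0],[0,0,0.943]],[0,[-0.418,-0.415,0],[0,0,0.943]],[0,[-0.418,-0.415,0],[0,0,0.943]],[0,[-0.418,-0.415,0],[0,0,0.943]],[0,[-0.418,-0.415,0],[0,0,0.943]]]' 20
python3 - <<'E'
from h import *
o=look(["gate_centre","park","knob","dot_green","dot_red","dot_blue","dot_yellow"],("wrist",))
save(o["wrist"],"w1.png")
for k,v in o.items():
    if isinstance(k,tuple): print(k[1],feeder(v))
print(feeder(get_obs()["tcp_pos"]))
E
```

```text
clock: 2.8
tcp_pos: [0.4251, -0.0763, 0.2313]
tool_rot: [-0.0, 0.636, 0.772, -0.0]
contact_force: [-0.6, -1.1, -0.6]
width: 0.0001
grasp_force: 0.0
wrist gate_centre [ 0.5096 -0.0609  0.0878] 0.56
wrist park [ 0.4874 -0.0665  0.0892] 0.59
wrist knob [ 0.4828 -0.0646  0.1341] 0.95
wrist dot_green [ 0.5397 -0.0165  0.0878] 0.64
wrist dot_red [ 0.4872 -0.1057  0.0887] 0.48
wrist dot_blue [ 0.5527 -0.0892  0.0884] 0.59
wrist dot_yellow [ 0.469  -0.0335  0.0856] 0.79
gate_centre [-0.004  -0.0001  0.0878]
park [-0.0269 -0.0014  0.0892]
knob [-0.031   0.0013  0.1341]
dot_green [0.034  0.0377 0.0878]
dot_red [-0.0345 -0.0398  0.0887]
dot_blue [ 0.0329 -0.0361  0.0884]
dot_yellow [-0.0386  0.0345  0.0856]
[-0.0897  0.0007  0.2314]
```

View pics/w1.png

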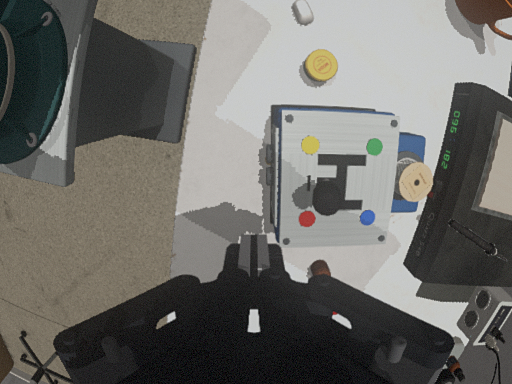

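The wrist view agrees: knob at (326,197) in park, green dot at (374,147), and the slot layout as expected. I'll lower in front of the knob and then push it +x (tool +y).

```bash
python3 -m pendant '[[0,[0,0,0.058],[0,0,0]],[0,[0,0,0.115],[0,0,0]],[0,[0,0,0.115],[0,0,0]],[0,[0,0.015,0.115],[0,0,0]],[0,[0,0.025,0.115],[0,0,0]],[0,[0,0.030,0.115],[0,0,0]],[0,[0,0.034,0.115],[0,0,0]],[0,[0,0.038,0.115],[0,0,0]],[0,[0,0.042,0.115],[0,0,0]],[0,[0,0.046,0.115],[0,0,0]],[0,[0,0.050,0.115],[0,0,0]],[0,[0,0.050,0.115],[0,0,0]]]'
python3 - <<'E'
from h import *
o=look(["knob"],("wrist","top"))
for c in("wrist","top"):
    if (c,"knob") in o: print(feeder(o[c,"knob"]))
save(o["wrist"],"w2.png")
s=get_obs();print(feeder(s["tcp_pos"]),s["contact_force"])
E
```

```text
clock: 4.7
tcp_pos: [0.475, -0.0672, 0.1165]
tool_rot: [0.0, 0.636, 0.772, 0.0]
contact_force: [-1.9, -0.2, 4.6]
width: 0.0001
grasp_force: 2.5
wrist knob [ 0.4984 -0.0629  0.1359] 0.98
[-0.0154  0.      0.1359]
[-0.0394  0.0003  0.1164] [-0.80422593 -0.28767385  4.5149461 ]
```

View pics/w2.png

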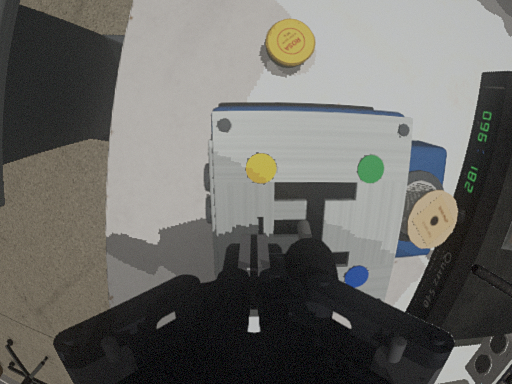

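The knob (312,255) is against the fingers and leaving park at x≈-15 mm, with low force. I'll keep pushing.

```bash
python3 -m pendant '[[0,[0,0.004,0],[0,0,0]],[0,[0,0.008,0],[0,0,0]],[0,[0,0.011,0],[0,0,0]],[0,[0,0.013,0],[0,0,0]],[0,[0,0.015,0],[0,0,0]],[0,[0,0.015,0],[0,0,0]]]'
python3 - <<'E'
from h import *
o=look(["knob"],("wrist",))
if ("wrist","knob") in o: print(feeder(o["wrist","knob"]))
s=get_obs();print(feeder(s["tcp_pos"]),s["contact_force"])
E
```

```text
clock: 5.65
tcp_pos: [0.4899, -0.0645, 0.117]
tool_rot: [0.001, 0.636, 0.772, 0.0]
contact_force: [-2.0, -0.5, 12.8]
width: -0.0001
grasp_force: 6.1
[-2.40e-02  1.00e-04  1.17e-01] [-2.55813429 -0.4815721  12.23998593]
```

Upward force is growing to 12 N, so the knob top is probably touching the gripper linkage. I'll back off slightly, rise and look.

```bash
python3 -m pendant '[[0,[0,-0.002,-0.004],[0,0,0]],[0,[0,-0.004,-0.008],[0,0,0]],[0,[0,-0.004,-0.012],[0,0,0]],[0,[0,-0.004,-0.012],[0,0,0]]]'
python3 - <<'E'
from h import *
o=look(["knob"],("wrist","scene"))
for c in("wrist","scene"):
    if (c,"knob") in o: print(feeder(o[c,"knob"]))
s=get_obs();print(feeder(s["tcp_pos"]),s["contact_force"])
a=o["scene"]["image"][150:270,170:310]
b=o["wrist"]["image"][130:320,180:430]
a=cv2.resize(a,(560,480)); b=cv2.resize(b,(240,182)); 
im=np.zeros((480,800,3),np.uint8); im[:,:560]=a; im[:182,560:]=b
cv2.imwrite("pics/s3.png",im[:,:,::-1])
E
```

```text
clock: 6.25
tcp_pos: [0.4854, -0.0652, 0.1286]
tool_rot: [0.0, 0.636, 0.772, 0.0]
contact_force: [0.4, -0.0, 0.5]
width: 0.0001
grasp_force: 0.0
wrist knob [ 0.5126 -0.0601  0.1367] 0.86
scene knob [ 0.515  -0.0618  0.1407] 0.48
[-9.000e-04  1.000e-04  1.367e-01]
[ 0.0011 -0.0021  0.1407]
[-0.0287  0.0004  0.1281] [ 0.84609696  0.03959557 -0.76404207]
```

View pics/s3.png

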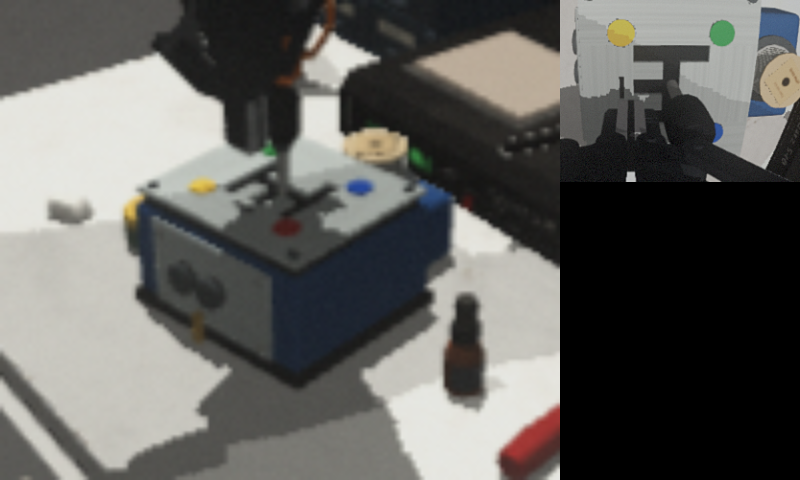

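The lever now stands in the cross slot (knob x≈0, y≈0) and nothing is touching. Next: up, round to the right side of the knob, down, and push +y (tool +x).

```bash
python3 -m pendant '[[0,[0,-0.01,-0.03],[0,0,0]],[0,[0,-0.01,-0.06],[0,0,0]],[0,[-0.05,0.029,-0.06],[0,0,0]],[0,[-0.05,0.029,-0.06],[0,0,0]],[0,[-0.05,0.029,-0.06],[0,0,0]],[0,[-0.05,0.029,-0.03],[0,0,0]],[0,[-0.05,0.029,0],[0,0,0]],[0,[-0.05,0.029,0],[0,0,0]],[0,[-0.035,0.029,0],[0,0,0]],[0,[-0.028,0.029,0],[0,0,0]],[0,[-0.028,0.029,0],[0,0,0]]]'
python3 -m pendant '[[0,[0.005,0,0],[0,0,0]],[0,[0.010,0,0],[0,0,0]],[0,[0.015,0,0],[0,0,0]],[0,[0.015,0,0],[0,0,0]]]'
python3 - <<'E'
from h import *
o=look(["knob"],("wrist","scene"))
for c in("wrist","scene"):
    if (c,"knob") in o: print(feeder(o[c,"knob"]))
s=get_obs();print(feeder(s["tcp_pos"]),s["contact_force"])
E
```

```text
clock: 7.82
tcp_pos: [0.5193, -0.0863, 0.1291]
tool_rot: [0.001, 0.636, 0.772, 0.0]
contact_force: [0.8, -0.6, -0.2]
width: 0.0001
grasp_force: 0.0
clock: 8.32
tcp_pos: [0.5162, -0.072, 0.1283]
tool_rot: [0.0, 0.636, 0.772, 0.0]
contact_force: [-0.1, -1.6, 0.6]
width: -0.0
grasp_force: 0.5
wrist knob [ 0.5119 -0.0493  0.1363] 0.72
scene knob [ 0.5124 -0.0535  0.1385] 0.68
[0.0005 0.0108 0.1363]
[0.0002 0.0066 0.1385]
[ 0.0002 -0.0126  0.1282] [ 0.83703322 -0.24783618  0.10132143]
```

```bash
python3 -m pendant '[[0,[0.005,0,0],[0,0,0]],[0,[0.010,0,0],[0,0,0]],[0,[0.015,0,0],[0,0,0]],[0,[0.020,0,0],[0,0,0]],[0,[0.024,0,0],[0,0,0]],[0,[0.027,0,0],[0,0,0]],[0,[0.027,0,0],[0,0,0]]]'
python3 - <<'E'
from h import *
o=look(["knob"],("wrist","scene"))
for c in("wrist","scene"):
    if (c,"knob") in o: print(feeder(o[c,"knob"]))
s=get_obs();print(feeder(s["tcp_pos"]),s["contact_force"])
save(o["wrist"],"w4.png")
E
```

```text
clock: 9.4
tcp_pos: [0.511, -0.0456, 0.1283]
tool_rot: [-0.0, 0.636, 0.772, 0.0]
contact_force: [-0.5, 0.7, 0.0]
width: 0.0002
grasp_force: 0.4
wrist knob [ 0.5047 -0.026   0.1312] 0.72
scene knob [ 0.5055 -0.0268  0.1345] 0.43
[-0.0022  0.0351  0.1312]
[-0.0015  0.0341  0.1345]
[0.0003 0.0144 0.1283] [ 0.19720337 -0.95383868 -0.00327804]
```

View pics/w4.png

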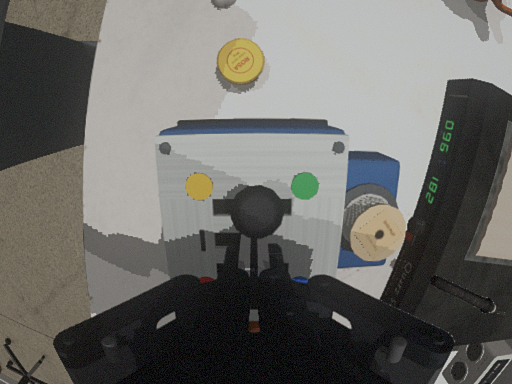

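The knob (257,210) is in line with the yellow/green slots, at y≈35-37 mm, a touch short of 39. I'll nudge it 2.5 mm, then go up and round to its front side.

```bash
python3 -m pendant '[[0,[0.0015,0,0],[0,0,0]],[0,[0.0025,0,0],[0,0,0]],[0,[0.0025,0,0],[0,0,0]]]'
python3 -m pendant '[[0,[-0.012,0,0],[0,0,0]],[0,[-0.012,0,-0.04],[0,0,0]],[0,[-0.012,0,-0.07],[0,0,0]],[0,[-0.012,0,-0.07],[0,0,0]],[0,[0.022,-0.06,-0.07],[0,0,0]],[0,[0.022,-0.06,-0.07],[0,0,0]],[0,[0.022,-0.06,-0.07],[0,0,0]]]'
python3 - <<'E'
from h import *
o=look(["knob","dot_green"],("wrist","scene"))
for k in o:
    if isinstance(k,tuple): print(k,feeder(o[k]))
s=get_obs();print(feeder(s["tcp_pos"]),s["contact_force"])
togo(-.045,.0385,.128)
E
```

```text
clock: 9.98
tcp_pos: [0.5106, -0.0433, 0.1283]
tool_rot: [0.0, 0.636, 0.772, -0.0]
contact_force: [-0.6, -1.7, 0.0]
width: 0.0002
grasp_force: 0.7
clock: 10.85
tcp_pos: [0.4474, -0.0334, 0.1981]
tool_rot: [0.0, 0.636, 0.772, 0.0]
contact_force: [-0.2, 0.4, 0.1]
width: -0.0001
grasp_force: 0.0
wrist knob [ 0.5056 -0.0204  0.1297] 0.75
wrist dot_green [ 0.5382 -0.0192  0.0902] 0.49
scene knob [ 0.5058 -0.0206  0.1342] 0.71
scene dot_green [ 0.5139 -0.0557 -0.0039] 0.68
('wrist', 'knob') [-0.0002  0.0404  0.1297]
('wrist', 'dot_green') [0.032  0.0353 0.0902]
('scene', 'knob') [-0.      0.0401  0.1342]
('scene', 'dot_green') [ 0.0012  0.0041 -0.0039]
[-0.0592  0.0386  0.1981] [0.25553652 0.13790864 0.2840491 ]
shift [-0.0001  0.0142  0.0701] turn [-0. -0. -0.]
```

```bash
python3 -m pendant '[[0,[0,0,0.04],[0,0,0]],[0,[0,0,0.074],[0,0,0]],[0,[0,0,0.074],[0,0,0]],[0,[0,0.02,0.074],[0,0,0]],[0,[0,0.030,0.074],[0,0,0]],[0,[0,0.035,0.074],[0,0,0]],[0,[0,0.040,0.074],[0,0,0]],[0,[0,0.045,0.074],[0,0,0]],[0,[0,0.050,0.074],[0,0,0]],[0,[0,0.050,0.074],[0,0,0]]]'
python3 - <<'E'
from h import *
o=look(["knob"],("wrist","scene"))
for k in o:
    if isinstance(k,tuple): print(k,feeder(o[k]))
s=get_obs();print(feeder(s["tcp_pos"]),s["contact_force"])
E
```

```text
clock: 12.4
tcp_pos: [0.4968, -0.0236, 0.1242]
tool_rot: [0.0, 0.636, 0.772, 0.0]
contact_force: [-0.6, 1.2, 0.5]
width: 0.0001
grasp_force: 0.4
wrist knob [ 0.5181 -0.019   0.1314] 0.58
scene knob [ 0.5183 -0.0216  0.136 ] 0.44
('wrist', 'knob') [0.0123 0.0394 0.1314]
('scene', 'knob') [0.012  0.0368 0.136 ]
[-0.0097  0.0389  0.1243] [ 0.13686228 -0.27716998  0.2759967 ]
```

Moving into the green slot, 22 mm to go. I'll creep.

```bash
python3 -m pendant '[[0,[0,0.005,0],[0,0,0]],[0,[0,0.010,0],[0,0,0]],[0,[0,0.014,0],[0,0,0]],[0,[0,0.017,0],[0,0,0]],[0,[0,0.0185,0],[0,0,0]],[0,[0,0.0185,0],[0,0,0]]]'
python3 - <<'E'
from h import *
o=look(["knob"],("wrist","scene"))
for k in o:
    if isinstance(k,tuple): print(k,feeder(o[k]))
s=get_obs();print(feeder(s["tcp_pos"]),s["contact_force"])
E
```

```text
clock: 13.35
tcp_pos: [0.5148, -0.0201, 0.1243]
tool_rot: [0.0, 0.636, 0.772, 0.0]
contact_force: [-1.8, -0.2, -1.0]
width: -0.0004
grasp_force: 0.5
wrist knob [ 0.536  -0.0166  0.1269] 0.71
scene knob [ 0.5377 -0.0185  0.1319] 0.4
('wrist', 'knob') [0.0304 0.0383 0.1269]
('scene', 'knob') [0.0317 0.0361 0.1319]
[0.0088 0.0389 0.1243] [-0.78885537 -0.57339483 -0.40505158]
```

```bash
python3 -m pendant '[[0,[0,0.001,0],[0,0,0]],[0,[0,0.002,0],[0,0,0]],[0,[0,0.003,0],[0,0,0]],[0,[0,0.003,0],[0,0,0]]]'
```

```text
clock: 14.05
tcp_pos: [0.5168, -0.0196, 0.124]
tool_rot: [-0.001, 0.636, 0.772, -0.001]
contact_force: [-7.6, -2.0, 0.9]
width: -0.0003
grasp_force: 3.5
```

The force has risen to 8 N, which means the lever is against the end stop. I'll retreat and check.

```bash
python3 -m pendant '[[0,[0,-0.015,0],[0,0,0]],[0,[0,-0.03,0],[0,0,0]],[0,[0,-0.03,-0.05],[0,0,0]],[0,[0,-0.06,-0.09],[0,0,0]],[0,[0,-0.09,-0.09],[0,0,0]],[0,[0,-0.09,-0.09],[0,0,0]],[0,[0,-0.09,-0.09],[0,0,0]]]'
python3 - <<'E'
from h import *
o=look(["knob","dot_green","flux_tin","dropper_bottle","screwdriver","eraser_pad"],("wrist","top"))
for k in o:
    if isinstance(k,tuple): print(k,feeder(o[k]))
print(get_obs()["contact_force"])
save(o["wrist"],"w5.png")
E
```

```text
clock: 14.92
tcp_pos: [0.4293, -0.0368, 0.2144]
tool_rot: [0.0, 0.636, 0.772, 0.0]
contact_force: [0.3, 0.2, 0.1]
width: -0.0002
grasp_force: 0.0
wrist knob [ 0.5367 -0.0141  0.1252] 0.72
wrist dot_green [ 0.5406 -0.0185  0.0913] 0.71
wrist flux_tin [0.4804 0.0638 0.0009] 0.68
wrist screwdriver [4.456e-01 1.301e-01 1.000e-04] 0.32
wrist eraser_pad [0.4475 0.1295 0.001 ] 0.76
top knob [ 0.571  -0.2763  0.0018] 0.28
top dropper_bottle [ 0.5479 -0.2088 -0.0021] 0.62
top screwdriver [ 5.691e-01 -2.744e-01 -1.000e-04] 0.65
('wrist', 'knob') [0.0315 0.0406 0.1252]
('wrist', 'dot_green') [0.0345 0.0356 0.0913]
('wrist', 'flux_tin') [-0.0089  0.1278  0.0009]
('wrist', 'screwdriver') [-3.040e-02  1.996e-01  1.000e-04]
('wrist', 'eraser_pad') [-0.0286  0.1986  0.001 ]
('top', 'knob') [ 0.0152 -0.2233  0.0018]
('top', 'dropper_bottle') [ 0.0054 -0.1526 -0.0021]
('top', 'screwdriver') [ 1.370e-02 -2.211e-01 -1.000e-04]
[-0.27394209 -0.39151535 -0.01563721]
```

View pics/w5.png

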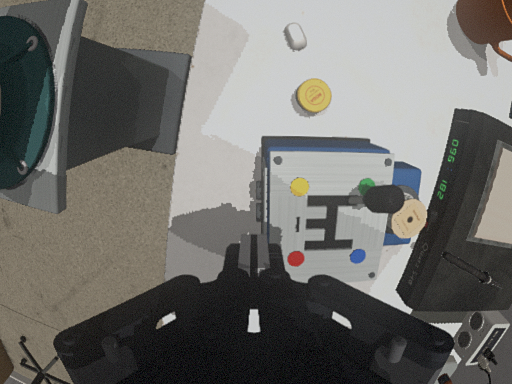

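The knob (383,198) leans over the green dot (366,185) with the lever in the green slot, and it met the end stop. The bystanders are where they started and the gripper is clear.

```bash
python3 -c "
from bench import *
print(sign_off())"
```

```text
the job is handed in; nothing more can be done
None
```

I pushed the lever out of park, across, and home against the end stop of the green slot, with the knob measured about 6 mm from the dot, the bystanders at their starting positions and the gripper clear; the job is handed in, but no verdict came back.

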